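# Year-mark the hose caps in the hand press

## Robot

A 7-joint arm with a two-finger parallel gripper is mounted at the origin on the work surface. World frame = base frame: x ahead of the robot, y to its left, z up, the work surface at z = 0. Lengths are in mm, angles in rad, forces in N, time in s.
With the tool pointing down it reaches from about 350 to 900 mm from the base axis. Payload 7.2 kg.
Tool frame: the origin (TCP) lies on the front face of the gripper's body, between the roots of the fingers; the fingertips stand 80 mm ahead of it and the grasp point (between the pads) lies 61 mm ahead of it (ctrl.grip_point_offset is the distance from the TCP to the grasp point, in mm); z points along the fingers, y is the line along which they close (so a half turn about z gives the same grasp; the last joint's range is limited). The gripper opens to 88 mm and grips with 3 to 60 N. Pads are 20 mm wide; open, the fingers measure 115 mm over their backs; the gripper's body (75 mm by 178 mm) begins 61 mm behind the grasp point.
Start: joints at [-1.403, 0.411, -0.013, 1.596, 0.006, 1.134, -0.082], TCP at [146.022, 607.704, 302.653] pointing down, gripper open.
Joint ranges: [-2.95, 2.95], [-0.29, 1.99], [-1.47, 1.44], [0.14, 2.54], [-1.03, 4.17], [0.13, 1.85], [-2.86, 2.86]. Speed limits (rad/s): [2.39, 2.39, 3.01, 3.01, 3.14, 3.14, 3.14].

## Interface

Orientations are given as a 3x3 rotation matrix whose columns are the frame's x, y, z axes.
In Python, from station import ctrl gives the robot as it stands.
- The arm moves only by the tool send_rows, never from a script. Its argument "increments" is a list that holds one entry, the list of rows, each a list of 6 numbers: the shift along the world's x, y, z normalised to -1 to 1, where 1 is 0.15 m, then the turn, a rotation vector about the world's x, y, z normalised to -1 to 1, where 1 is 120 degrees. A call has 1 to 20 rows; each row is the pose to reach, as a shift and turn from the pose commanded when the call began; what a row does not reach only later rows make up. A row lasts 1/12 s, in which the tool goes at most 41.7 mm and 7.16 degrees, less where a joint would pass 70% of its speed; a pose out of reach is approached as far as the arm can. A call with a number of a shift or a turn outside -1 to 1 is refused whole. A call with a gripper value outside its range is refused whole. "claw" is the opening, from 0 (shut) to 1 (fully open), set as the call begins (left out, the last holds). The fingers move at their own pace and stop on an object; "newtons" is the grip in N (left out, the last holds). Time passes only in rows, so rows that repeat a pose let the fingers close. It gives the time, the measured TCP pose, the force, the opening and the grip force at its end, in the units of the state.
- ctrl.read_state(): the state, without advancing time (a new reading comes with each control period).
- ctrl.grab_frame(name): name is "scene" or "top" or "wrist"; returns the picture (420x560x3 uint8, blue, green, red); there is no depth.
- ctrl.calibration(name): a dict with "intrinsics" (3x3 intrinsics, pixels), "world_from_camera" (4x4, takes a point from camera to world coordinates). Camera axes: x right, y down, z forward; pixel columns grow to the right and rows downward; lengths in mm; the calibration is good to about 2 mm. The wrist camera is an equidistant fisheye: a pixel r from the principal point sees the ray r / f radians off the axis. A picture is of the moment at which its call begins: read the wrist's pose just before it. calibration takes no time and is no camera call; for the wrist camera it gives the pose at the moment of the call.
- ctrl.close_job(): hands the job in; it is judged then, once.
The state is a dict: "clock": time; "joint_positions": joint angles; "qd": joint speeds; "joint_torque": joint torques, N m; "position": TCP position; "tool_rot": TCP orientation; "contact_force": force on the tool from outside, world axes, zero at the start; "torque": the same for the moment, N m; "grip_width": finger opening in mm; "grip_force": force on a finger pad.
Only numpy, scipy, OpenCV 4.12 (cv2) and the standard library are available. Lean on these libraries where they do the work, as an engineer would, in place of code of your own. Each camera call takes 0.05 s, during which the arm holds its last target. There are 200 camera calls.

## Task

Mark all the aluminium hose caps that stand on the bench in one stroke of the hand press: pull its tray out to the stop, stand one cap upright in each bay as far as they go, push the tray fully home, then swing the sprung lever down to its stop, hold it there a moment and let it come back up. Pull the tray out to its stop again, stand the marked caps upright on the floor of the red box, and leave the press with its empty tray fully home and its lever up. Never swing the lever with the tray out, and leave the extinguisher, the phone and the spool of wire alone.

Things in the scene. Friction and masses are not known exactly. Their poses are not given: they have to be found in the camera images.
- press: Fixed bench-top hand marking press, a grey steel body 130 mm deep, 270 wide, 150 high. Origin: bench level, middle of its upright front face, which looks at the robot; x points into the press, away from the robot, y left. The tray slides out to -x through a mouth 85 mm high low in the front; the lever is on the right (-y) side. Three plunger heads on top (to 180 mm) follow the lever.
- tray (a joint): How far the loading tray is pulled out of the press, in m, along the press's -x: 0 = fully home, 0.15 = fully out at its stop. It slides with about 2 N of friction and stays where it is left. It may start slightly ajar.
- tray_handle (a point): Middle of the tray's pull bar, moves with the tray: a round steel bar 12 mm thick, 100 mm long along the press's y, 38 mm above the bench, 40 mm in front of the tray's front panel (262 mm wide, top 57 mm above the bench), so 90 mm in front of the press's face when home. It can be pinched from above.
- bay0 (a point): Centre of the floor of the tray's right (-y) bay, moves with the tray; axes as the press's. Bays: three 64 mm squares in a row along y, 70 mm apart, framed by ridges 5 mm high; floors 20 mm above the bench. Bay centres are 25 mm behind the press's face when home, 125 mm in front of it when out.
- bay1 (a point): Centre of the floor of the middle bay, as bay0. Tray inside: 135 mm (x) by 220 mm (y); side walls 20 mm high, back wall 24 mm high, 67 mm behind the bay centres, front panel 37 mm above the floor, 69 mm in front of them.
- bay2 (a point): Centre of the floor of the tray's left-hand (+y) bay, as bay0.
- lever (a joint): Angle of the press's sprung lever in rad: 0 = at rest, pointing 65 degrees above level and leaning towards the robot (-x of the press); 1.05 = its stop, 5 degrees above level. It swings down towards the robot. A spring brings it back to 0 when let go; about 6 to 9 N at the grip holds it at the stop.
- lever_grip (a point): Middle of the free part of the lever's black grip, a round bar 22 mm thick along the press's y, which reaches 40 mm farther to the right and 40 mm to the left of this point, where it joins the lever's arm. 160 mm from the pivot; about 265 mm above the bench at rest, 134 mm at the stop. Moves with the lever.
- lever_pivot (a point): Fixed point on the lever's turning axis (which runs along the press's y), level in y with lever_grip, 120 mm above the bench, 20 mm behind the press's face.
- finbox: Open red steel box for the marked caps, fixed on the bench: outside 220 mm (its x) by 150 mm (its y), 45 mm high, walls and floor 4 mm thick. Origin: centre of its underside; z up.
- cap0: Aluminium hose blanking cap: a round foot 48 mm across and 11 mm high, and above it a round neck 38 mm across up to 40 mm height; 100 to 200 g. Origin: centre of its underside, z up. All caps are alike; they start upright on the bench left of the press. Two or three of the four are present.
- cap1: Aluminium hose blanking cap: a round foot 48 mm across and 11 mm high, and above it a round neck 38 mm across up to 40 mm height; 100 to 200 g. Origin: centre of its underside, z up. All caps are alike; they start upright on the bench left of the press. Two or three of the four are present.
- cap2: Aluminium hose blanking cap: a round foot 48 mm across and 11 mm high, and above it a round neck 38 mm across up to 40 mm height; 100 to 200 g. Origin: centre of its underside, z up. All caps are alike; they start upright on the bench left of the press. Two or three of the four are present.
- cap3: Aluminium hose blanking cap: a round foot 48 mm across and 11 mm high, and above it a round neck 38 mm across up to 40 mm height; 100 to 200 g. Origin: centre of its underside, z up. All caps are alike; they start upright on the bench left of the press. Two or three of the four are present.
- extinguisher: Bystander: a small red fire extinguisher standing on the bench right of the press, 84 mm across, 225 mm high. Origin: centre of its underside.
- phone: Bystander: a grey phone, 150 x 72 x 10 mm, lying flat on the bench between the robot and the press, right of the middle. Origin: centre of its underside.
- spool: Bystander: a spool of copper seal wire standing on end, 64 mm across, 40 mm high, left of the press. Origin: centre of its underside.
Things that resemble listed ones, but are neither listed nor needed, are in the scene too. What is shaped like the cap2 but pink is not meant.

How it is judged (in metres and radians):
On the way, in this order (a step that is already met when the one before it is completed fails the run):
1. the tray is pulled out to its stop (more than 140 mm of 150) (value of joint tray above 0.14 m), for 0.2 s.
2. every cap stands upright in a bay of the pulled-out tray, let go (value of joint tray above 0.1 m and (distance between cap0 and bay0 below 0.014 m or distance between cap0 and bay1 below 0.014 m or distance between cap0 and bay2 below 0.014 m) and angle between each of cap0, cap1, cap2, cap3's own z axis and vertical below 0.07 rad and (distance between cap1 and bay0 below 0.014 m or distance between cap1 and bay1 below 0.014 m or distance between cap1 and bay2 below 0.014 m) and (distance between cap2 and bay0 below 0.014 m or distance between cap2 and bay1 below 0.014 m or distance between cap2 and bay2 below 0.014 m) and (distance between cap3 and bay0 below 0.014 m or distance between cap3 and bay1 below 0.014 m or distance between cap3 and bay2 below 0.014 m) and contact force between each of cap0, cap1, cap2, cap3 and the fingers below 0.3 N), for 0.2 s.
3. the tray is pushed home (within 8 mm) with every cap still upright in its bay (value of joint tray below 0.008 m and (distance between cap0 and bay0 below 0.014 m or distance between cap0 and bay1 below 0.014 m or distance between cap0 and bay2 below 0.014 m) and angle between each of cap0, cap1, cap2, cap3's own z axis and vertical below 0.07 rad and (distance between cap1 and bay0 below 0.014 m or distance between cap1 and bay1 below 0.014 m or distance between cap1 and bay2 below 0.014 m) and (distance between cap2 and bay0 below 0.014 m or distance between cap2 and bay1 below 0.014 m or distance between cap2 and bay2 below 0.014 m) and (distance between cap3 and bay0 below 0.014 m or distance between cap3 and bay1 below 0.014 m or distance between cap3 and bay2 below 0.014 m)), for 0.2 s.
4. the lever is at its stop (over 1.0 rad) with the loaded tray home (all of step 3 and value of joint lever above 1 rad), for 0.2 s.
5. the lever is back at rest (under 0.08 rad), the tray still home (value of joint lever below 0.08 rad and value of joint tray below 0.008 m), for 0.2 s.
6. the tray is pulled out to its stop again (value of joint tray above 0.14 m), for 0.2 s.
At the end, for the whole second after the job is handed in: Every cap present stands upright (within 0.1 rad), at rest and let go on the floor of the red box; the tray is home (within 8 mm) and the lever is up (under 0.08 rad) (all of step 5 and x of cap0 in the frame of finbox between -0.09 and 0.09 m and y of cap0 in the frame of finbox between -0.055 and 0.055 m and z of each of cap0, cap1, cap2, cap3 in the frame of finbox below 0.009 m and angle between each of cap0, cap1, cap2, cap3's own z axis and vertical below 0.1 rad and linear speed of each of cap0, cap1, cap2, cap3, extinguisher below 0.02 m/s and x of cap1 in the frame of finbox between -0.09 and 0.09 m and y of cap1 in the frame of finbox between -0.055 and 0.055 m and x of cap2 in the frame of finbox between -0.09 and 0.09 m and y of cap2 in the frame of finbox between -0.055 and 0.055 m and x of cap3 in the frame of finbox between -0.09 and 0.09 m and y of cap3 in the frame of finbox between -0.055 and 0.055 m); the robot touches nothing.
It fails at once if the lever is swung (beyond 0.5 rad) while the tray is more than 30 mm out (value of joint lever above 0.5 rad and value of joint tray above 0.03 m).
It fails at once if the extinguisher is moved more than 30 mm (distance of extinguisher from where it was at the start of the episode above 0.03 m).
It fails at once if the phone is moved more than 30 mm (distance of phone from where it was at the start of the episode above 0.03 m).
It fails at once if the spool of wire is moved more than 30 mm (distance of spool from where it was at the start of the episode above 0.03 m).
Of cap0, cap1, cap2, cap3 only 2 to 3 are there at a start; the rules pass over those that are not, and their reading is None.
At some moment in a run one of cap0, cap1, cap2, cap3 may be knocked a few centimetres aside while the robot is not near it.
It also fails if it takes over 210 s, if anything falls off the work surface, if the arm or the gripper's body presses on something with over 40 N, if the wrist force passes 120 N, or if a joint passes its speed limit or range.

## Working session

There is one attempt and no reset: what is moved stays moved. The work goes in short steps, Python scripts to look and compute and a tool call to move; the robot and the scene stay as the last step left them, time stands still between calls to the robot, and variables do not carry over. Pictures are saved under pics/ and viewed, at most 16 in all, crops included, and the job is handed in when it is done.

Besides the shell and the picture viewer there is one more tool, called after ">>>" as a command line: name --argument value ..., lists and objects as JSON in quotes. send_rows: Moves the arm, as the interface text tells. Its arguments: {"type":"object","properties":{"increments":{"type":"array","items":{"type":"array","items":{"type":"array","items":{"type":"number"}}}},"claw":{"type":"number"},"newtons":{"type":"number"}},"required":["increments"]}

```bash
ls; mkdir -p pics; python3 - <<'E'
from station import ctrl
import cv2
for n in("scene","top","wrist"):
    c=ctrl.calibration(n);print(n,c)
    cv2.imwrite(f"pics/{n}0.png",ctrl.grab_frame(n))
s=ctrl.read_state();print(s['clock'],s['position'],s['tool_rot'],s['grip_width'])
E
```

```text
pics
scene {'intrinsics': array([[397.80137029,   0.        , 281.75216427],
       [  0.        , 397.80137029, 207.87512393],
       [  0.        ,   0.        ,   1.        ]]), 'world_from_camera': array([[-9.95551357e-01,  8.10971392e-02, -4.79661204e-02,
         5.86300233e+02],
       [ 9.40579464e-02,  8.25522613e-01, -5.56475982e-01,
         5.56183145e+02],
       [-5.53149313e-03, -5.58512014e-01, -8.29477988e-01,
         1.00675467e+03],
       [ 0.00000000e+00,  0.00000000e+00,  0.00000000e+00,
         1.00000000e+00]])}
top {'intrinsics': array([[449.50373806,   0.        , 279.59947129],
       [  0.        , 449.50373806, 202.28387394],
       [  0.        ,   0.        ,   1.        ]]), 'world_from_camera': array([[-1.75441570e-02, -9.97029102e-01,  7.50011425e-02,
         4.78774534e+02],
       [-9.99835861e-01,  1.78338459e-02,  3.19443321e-03,
         1.16241710e+01],
       [-4.52250170e-03, -7.49327883e-02, -9.97178331e-01,
         1.19618605e+03],
       [ 0.00000000e+00,  0.00000000e+00,  0.00000000e+00,
         1.00000000e+00]])}
wrist {'intrinsics': array([[325.1922621 ,   0.        , 280.30755579],
       [  0.        , 325.1922621 , 204.35686484],
       [  0.        ,   0.        ,   1.        ]]), 'world_from_camera': array([[ 2.34371918e-01,  9.37771280e-01,  2.56231985e-01,
         7.74634659e+01],
       [ 9.72146200e-01, -2.25744473e-01, -6.30174494e-02,
         6.23845157e+02],
       [-1.25299996e-03,  2.63864471e-01, -9.64558952e-01,
         3.84055478e+02],
       [ 0.00000000e+00,  0.00000000e+00,  0.00000000e+00,
         1.00000000e+00]])}
0.15 [145.97192553 607.42104012 302.00385864] [[-9.72338505e-01  2.33576110e-01 -1.77145383e-04]
 [ 2.33576151e-01  9.72337750e-01 -1.21728477e-03]
 [-1.12083498e-04 -1.22498979e-03 -9.99999243e-01]] 87.53871323738377
```

View pics/top0.png

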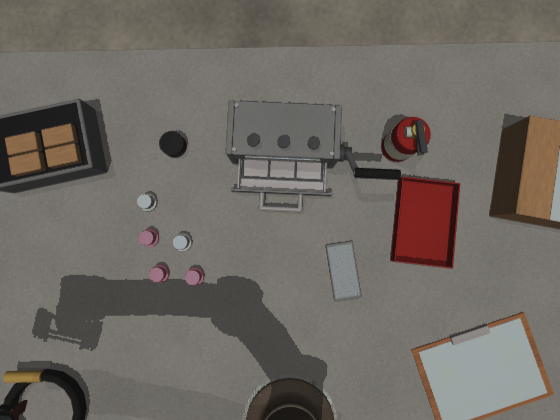

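View pics/scene0.png

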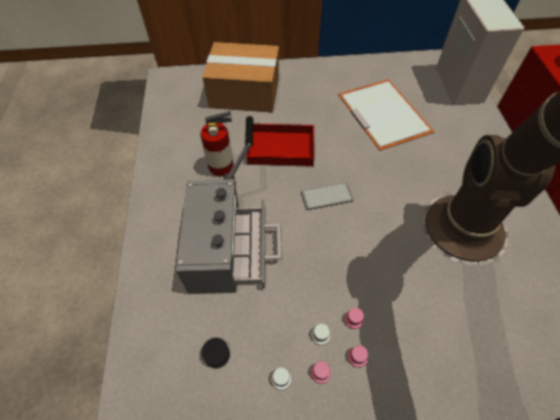

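The top view shows the press at about (285,130), its tray slightly ajar with the bar at (282,208). Two silver caps are at (147,201) and (182,242), with three pink ones nearby. The red box is at (426,222), the phone at (343,270), the extinguisher at (407,137) and the spool at (173,144).

```bash
cat > h.py <<'E'
import numpy as np,cv2
from station import ctrl
def cast(n,px,z,c=None):
    c=c or ctrl.calibration(n);K=c["intrinsics"];T=c["world_from_camera"]
    px=np.atleast_2d(np.float64(px));d=(px-K[:2,2])/K[0,0]
    if n=="wrist":
        r=np.linalg.norm(d,axis=1,keepdims=True)+1e-12
        d=np.c_[np.sin(r)*d/r,np.cos(r)]
    else: d=np.c_[d,np.ones(len(d))]
    d=d@T[:3,:3].T
    return T[:3,3]+d*((z-T[2,3])/d[:,2])[:,None]
def proj(n,P,c=None):
    c=c or ctrl.calibration(n);K=c["intrinsics"];T=c["world_from_camera"]
    p=(np.atleast_2d(P)-T[:3,3])@T[:3,:3]
    if n=="wrist":
        q=p[:,:2];r=np.linalg.norm(q,axis=1,keepdims=True);q=q/r*np.arctan2(r,p[:,2:])
    else:q=p[:,:2]/p[:,2:]
    return q*K[0,0]+K[:2,2]
E
python3 - <<'E'
from h import *
im=cv2.imread("pics/top0.png")
hsv=cv2.cvtColor(im,cv2.COLOR_BGR2HSV)
# red box
m=cv2.inRange(hsv,(0,150,60),(8,255,255))|cv2.inRange(hsv,(172,150,60),(180,255,255))
m[:,:380]=0;m[:165]=0
cs,_=cv2.findContours(m,cv2.RETR_EXTERNAL,cv2.CHAIN_APPROX_NONE)
c=max(cs,key=cv2.contourArea);r=cv2.minAreaRect(c);b=cv2.boxPoints(r);P=cast("top",b,45)
print("box",b.tolist(),P.round(1).tolist(),P.mean(0))
# pale caps
for n,f in(("top","pics/top0.png"),("scene","pics/scene0.png")):
    im=cv2.imread(f);h=cv2.cvtColor(im,cv2.COLOR_BGR2HSV)
    m=cv2.inRange(h,(0,0,170),(180,90,255))
    _,_,st,ce=cv2.connectedComponentsWithStats(m)
    for s,q in zip(st[1:],ce[1:]):
        if 30<s[4]<700: print(n,s,q.round(1),cast(n,q,40).round(1))
im=cv2.imread("pics/top0.png")
crop=cv2.resize(im[90:220,210:410],None,fx=4,fy=4,interpolation=cv2.INTER_CUBIC);cv2.imwrite("pics/c1.png",crop)
E
```

```text
box [[393.605712890625, 261.7908020019531], [401.93572998046875, 176.40835571289062], [460.42779541015625, 182.11489868164062], [452.0977783203125, 267.4973449707031]] [[408.6, -271.6, 45.0], [626.6, -301.0, 45.0], [609.1, -450.7, 45.0], [391.7, -419.2, 45.0]] [ 508.98622359 -360.60427279   45.        ]
scene [208  55  68  12 545] [241.3  60.3] [[ 622.3 -800.3   40. ]]
scene [252 213   7  66 351] [254.9 245.9] [[615.8  26.1  40. ]]
scene [242 216   7  16 104] [245.  223.4] [[639.8 -49.4  40. ]]
scene [242 236   6  17  96] [244.6 244.4] [[643.8  18.6  40. ]]
scene [235 258  13  19 155] [243.  268.3] [[651.3  90.5  40. ]]
scene [315 323  15  21 196] [322.2 331.3] [[466.9 276.   40. ]]
scene [316 361  15  21  47] [325.5 368.7] [[472.2 361.8  40. ]]
scene [273 367  18  22 240] [281.8 376.4] [[573.9 368.8  40. ]]
```

View pics/c1.png

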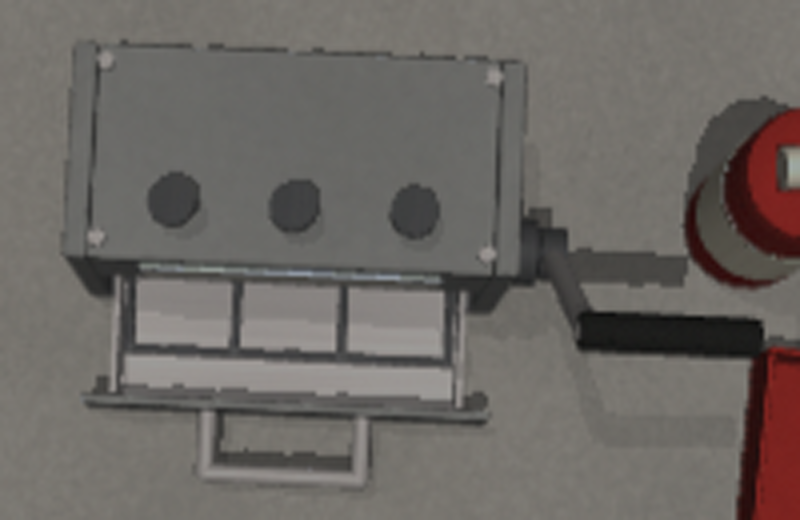

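The crop shows the press front edge from (65,253) to (530,278), the tray panel top from (87,400) to (487,416), the pull bar middle at (283,474), and the grip from (580,330) to (762,335).

```bash
python3 - <<'E'
from h import *
f=lambda pts,z:cast("top",np.array(pts)/4+[210-.375,90-.375],z).round(1)
A=f([[65,253],[530,278]],150);print("front edge",A, A.mean(0)); d=A[0]-A[1];print(np.linalg.norm(d),"y axis ang",np.degrees(np.arctan2(-d[0],d[1])))
A=f([[75,42],[526,61]],150);print("back edge",A,A.mean(0))
P=f([[85,400],[488,416]],57);print("panel",P,P.mean(0));d=P[0]-P[1];print(np.linalg.norm(d),np.degrees(np.arctan2(-d[0],d[1])))
print("bar",f([[203,470],[365,480]],42))
print("grip",f([[580,330],[762,335]],268))
im=cv2.imread("pics/top0.png")
h=cv2.cvtColor(im,cv2.COLOR_BGR2HSV)
print("cap hsv",h[200,147],h[242,182],h[120,300])
m=cv2.inRange(h,(75,12,120),(125,120,255));m[:, :130]=0;m[:,220:]=0;m[:190]=0
_,_,st,ce=cv2.connectedComponentsWithStats(m)
for s,q in zip(st[1:],ce[1:]):
    if s[4]>30: print(s,q.round(1),cast("top",q,40).round(1))
m=cv2.inRange(h,(160,70,80),(179,255,255));m[:,250:]=0
_,_,st,ce=cv2.connectedComponentsWithStats(m)
for s,q in zip(st[1:],ce[1:]):
    if s[4]>30: print("pink",s,q.round(1),cast("top",q,40).round(1))
print("spool",cast("top",[173,144],40))
print("phone",cast("top",[[327,243],[352,241],[360,297],[335,300]],10).round(0))
E
```

```text
front edge [[ 676.4  139.4  150. ]
 [ 656.5 -133.7  150. ]] [666.45   2.85 150.  ]
273.82406760546087 y axis ang -4.167610528108552
back edge [[ 803.   132.4  150. ]
 [ 786.4 -135.   150. ]] [794.7  -1.3 150. ]
panel [[ 599.   138.8   57. ]
 [ 584.2 -117.4   57. ]] [591.6  10.7  57. ]
256.6271224948759 -3.306152098964887
bar [[554.   65.   42. ]
 [545.7 -39.   42. ]]
grip [[ 608.7 -142.5  268. ]
 [ 604.3 -236.9  268. ]]
cap hsv [ 98  18 168] [103  21 170] [ 30   7 104]
[137 195  14  13 127] [143.8 201.1] [[575.1 366.   40. ]]
[173 235  14  16 155] [179.3 242.1] [[468.  274.3  40. ]]
pink [146 229  12  18  79] [152.6 237. ] [[482.3 343.   40. ]]
pink [153 265  16  18  93] [162.2 272.6] [[391.1 318.1  40. ]]
pink [190 267  14  19  84] [197.8 274.8] [[384.  227.2  40. ]]
spool [[723.0942898 290.584319   40.       ]]
phone [[ 459. -107.   10.]
 [ 463. -173.   10.]
 [ 317. -189.   10.]
 [ 310. -124.   10.]]
```

>>> send_rows --increments '[[[0.34,-0.5,-0.09,0,0,-0.08],[0.673,-0.99,-0.17,0,0,-0.17],[0.673,-0.99,-0.17,0,0,-0.17],[0.673,-0.99,-0.17,0,0,-0.17],[0.673,-0.99,-0.17,0,0,-0.17],[0.673,-0.99,-0.17,0,0,-0.17]]]' --claw 0.5 --newtons 25

```text
clock: 0.65
position: [249.8, 455.5, 276.8]
tool_rot: [[-0.827, 0.563, 0.001], [0.563, 0.827, -0.002], [-0.002, -0.001, -1.0]]
contact_force: [-0.2, 0.2, -0.2]
grip_width: 51.3
grip_force: 0.0
```

>>> send_rows --increments '[[[0.673,-0.99,-0.17,0,0,-0.17],[0.673,-0.99,-0.17,0,0,-0.17],[0.673,-0.99,-0.17,0,0,-0.17],[0.673,-0.99,-0.17,0,0,-0.17],[0.673,-0.99,-0.17,0,0,-0.17]]]'

```text
clock: 1.07
position: [350.1, 307.1, 251.3]
tool_rot: [[-0.58, 0.815, 0.001], [0.815, 0.58, -0.001], [-0.002, -0.0, -1.0]]
contact_force: [0.2, -0.2, -0.0]
grip_width: 43.9
grip_force: 0.0
```

>>> send_rows --increments '[[[0.673,-0.99,-0.17,0,0,-0.17],[0.673,-0.99,-0.17,0,0,-0.17],[0.673,-0.99,-0.17,0,0,-0.17],[0.673,-0.99,-0.17,0,0,-0.17],[0.673,-0.99,-0.17,0,0,-0.17]]]'

```text
clock: 1.48
position: [451.4, 158.6, 226.0]
tool_rot: [[-0.26, 0.966, 0.002], [0.966, 0.26, -0.001], [-0.002, 0.001, -1.0]]
contact_force: [-0.0, -0.1, 0.3]
grip_width: 44.0
grip_force: 0.0
```

>>> send_rows --increments '[[[0.673,-0.99,-0.17,0,0,-0.159],[0.673,-0.99,-0.17,0,0,-0.159],[0.673,-0.99,-0.17,0,0,-0.159],[0.673,-0.99,-0.17,0,0,-0.159],[0.673,-0.99,-0.17,0,0,-0.159],[0.673,-0.99,-0.17,0,0,-0.159],[0.673,-0.99,-0.17,0,0,-0.159]]]'

```text
clock: 2.07
position: [550.3, 14.3, 200.1]
tool_rot: [[0.066, 0.998, -0.001], [0.998, -0.066, -0.0], [-0.0, -0.001, -1.0]]
contact_force: [-0.8, -0.3, -0.6]
grip_width: 43.9
grip_force: 0.0
```

```bash
python3 - <<'E'
from h import *
s=ctrl.read_state();c=ctrl.calibration("wrist")
im=ctrl.grab_frame("wrist");cv2.imwrite("pics/w1.png",im)
print(s['clock'],s['position'],s['tool_rot'].round(3) if hasattr(s['tool_rot'],'round') else s['tool_rot'],s['grip_width'])
print(proj("wrist",[[545.7,-39,42],[554,65,42],[599,138.8,57],[584.2,-117.4,57]],c))
np.save("w1.npy",c["world_from_camera"])
E
```

```text
2.0667 [550.2737309   14.28650392 200.129972  ] [[ 0.066  0.998 -0.001]
 [ 0.998 -0.066 -0.   ]
 [-0.    -0.001 -1.   ]] 43.94202005974975
[[277.54997728 273.70598661]
 [278.9760693  145.57511937]
 [336.78006903  40.0443204 ]
 [326.28681858 353.39996471]]
```

View pics/w1.png

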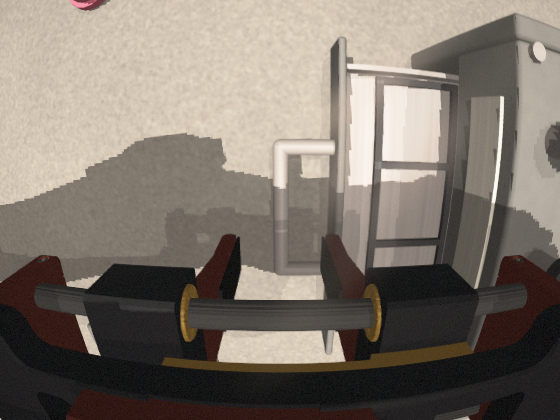

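The bar shows at column 281, rows 140–272, about 2 mm farther ahead than I estimated. I'll descend and pinch it.

>>> send_rows --increments '[[[0.013,0,0,0,0,0],[0.013,0,-0.2,0,0,0],[0.013,0,-0.4,0,0,0],[0.013,0,-0.55,0,0,0],[0.013,0,-0.667,0,0,0],[0.013,0,-0.667,0,0,0],[0.013,0,-0.667,0,0,0]]]' --claw 0.35

```text
clock: 2.7
position: [551.3, 15.1, 100.4]
tool_rot: [[0.064, 0.998, -0.002], [0.998, -0.064, 0.0], [0.0, -0.002, -1.0]]
contact_force: [0.3, 1.0, 0.2]
grip_width: 30.7
grip_force: 0.0
```

>>> send_rows --increments '[[[0,0,0,0,0,0],[0,0,0,0,0,0],[0,0,0,0,0,0],[0,0,0,0,0,0],[0,0,0,0,0,0],[0,0,0,0,0,0]]]' --claw 0

```text
clock: 3.2
position: [552.2, 14.1, 101.7]
tool_rot: [[0.066, 0.998, 0.001], [0.998, -0.066, 0.001], [0.001, 0.001, -1.0]]
contact_force: [-1.6, 1.4, 7.6]
grip_width: 11.6
grip_force: 25.0
```

>>> send_rows --increments '[[[-0.1,0.007,0,0,0,0],[-0.2,0.013,0,0,0,0],[-0.3,0.02,0,0,0,0],[-0.4,0.026,0,0,0,0],[-0.5,0.033,0,0,0,0],[-0.6,0.04,0,0,0,0],[-0.7,0.046,0,0,0,0],[-0.8,0.053,0,0,0,0],[-0.82,0.054,0,0,0,0],[-0.84,0.055,0,0,0,0],[-0.86,0.057,0,0,0,0],[-0.86,0.057,0,0,0,0],[-0.86,0.057,0,0,0,0],[-0.86,0.057,0,0,0,0]]]'

```text
clock: 4.37
position: [426.5, 22.3, 101.7]
tool_rot: [[0.066, 0.998, 0.008], [0.998, -0.066, 0.0], [0.001, 0.008, -1.0]]
contact_force: [8.3, -0.2, 0.6]
grip_width: 11.4
grip_force: 25.0
```

>>> send_rows --increments '[[[0.02,-0.001,0,0,0,0],[0.02,-0.001,0,0,0,0],[0.02,-0.001,0,0,0,0],[0.02,-0.001,0,0,0,0],[0.02,-0.001,0.2,0,0,0],[0.02,-0.001,0.4,0,0,0],[0.02,-0.001,0.67,0,0,0],[0.02,-0.001,0.67,0,0,0]]]' --claw 0.35

```text
clock: 5.03
position: [427.9, 21.7, 206.1]
tool_rot: [[0.067, 0.998, 0.007], [0.998, -0.067, 0.002], [0.003, 0.006, -1.0]]
contact_force: [1.9, -0.3, 0.1]
grip_width: 30.7
grip_force: 0.0
```

>>> send_rows --increments '[[[0.15,0.9,0,0,0,0],[0.15,0.9,0,0,0,0],[0.15,0.9,0,0,0,0],[0.15,0.9,0,0,0,0],[0.15,0.9,0,0,0,0]]]' --claw 0.7

```text
clock: 5.45
position: [448.0, 160.8, 200.7]
tool_rot: [[0.06, 0.998, -0.0], [0.998, -0.06, 0.0], [0.0, -0.0, -1.0]]
contact_force: [-0.5, -0.5, 0.1]
grip_width: 59.5
grip_force: 0.0
```

>>> send_rows --increments '[[[0.11,0.78,0,0,0,0],[0.11,0.78,0,0,0,0],[0.11,0.78,0,0,0,0],[0.11,0.78,0,0,0,0],[0.11,0.78,0,0,0,0],[0.11,0.78,0,0,0,0]]]'

```text
clock: 5.95
position: [464.6, 271.9, 200.7]
tool_rot: [[0.068, 0.998, -0.001], [0.998, -0.068, -0.002], [-0.002, -0.001, -1.0]]
contact_force: [0.8, 0.3, -0.1]
grip_width: 61.4
grip_force: 0.0
```

```bash
python3 - <<'E'
from h import *
s=ctrl.read_state();c=ctrl.calibration("wrist")
im=ctrl.grab_frame("wrist");cv2.imwrite("pics/w2.png",im)
print(s['clock'],s['position'],s['tool_rot'].round(3),s['grip_width'])
print(proj("wrist",[[467,275,40],[s['position'][0],s['position'][1],40]],c))
t=ctrl.grab_frame("top");cv2.imwrite("pics/t2.png",t)
a=cv2.resize(t[130:270,220:360],None,fx=4,fy=4,interpolation=cv2.INTER_CUBIC)
cv2.imwrite("pics/t2c.png",a)
E
```

```text
5.95 [464.64551838 271.88095776 200.6699244 ] [[ 0.068  0.998 -0.001]
 [ 0.998 -0.068 -0.002]
 [-0.002 -0.001 -1.   ]] 61.38978141199429
[[281.38317758 206.42768312]
 [278.6341974  210.47795619]]
```

View pics/t2c.png

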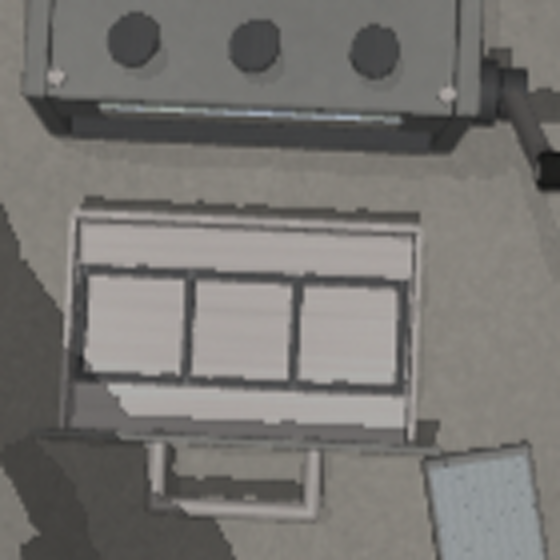

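View pics/w2.png

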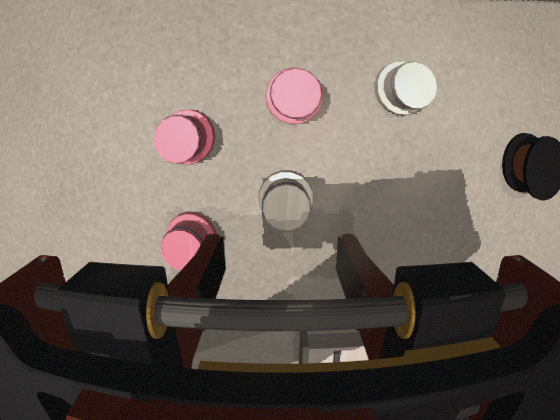

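The crop shows the tray out with bay centres at (350,334), (243,330) and (136,325). The wrist view shows cap B's top at (287,204), cap A's top at (414,86), and the pink caps left of them.

```bash
python3 - <<'E'
from h import *
c=ctrl.calibration("wrist")
print("wrist caps",cast("wrist",[[287,204],[414,86]],40,c).round(1))
b=cast("top",np.array([[350,334],[243.5,330],[136.5,325]])/4+[220-.375,130-.375],20);print("bays",b.round(1))
d=b[2]-b[0];print(np.linalg.norm(d),d[:2])
t=cv2.imread("pics/t2.png")
print("panel",cast("top",np.array([[40,432],[435,452]])/4+[219.6,129.6],57).round(1))
E
```

```text
wrist caps [[471.8 276.5  40. ]
 [576.9 364.4  40. ]]
bays [[537.5 -56.2  20. ]
 [541.3  13.5  20. ]
 [545.9  83.5  20. ]]
139.95501301293461 [  8.38758398 139.70345057]
panel [[ 477.2  143.2   57. ]
 [ 460.3 -105.9   57. ]]
```

>>> send_rows --increments '[[[0.04,0.02,0,0,0,0],[0.04,0.02,-0.2,0,0,0],[0.04,0.02,-0.4,0,0,0],[0.04,0.02,-0.4,0,0,0],[0.04,0.02,-0.4,0,0,0]]]' --claw 0.75

```text
clock: 6.47
position: [470.6, 275.8, 140.5]
tool_rot: [[0.068, 0.998, -0.002], [0.998, -0.068, -0.002], [-0.002, -0.002, -1.0]]
contact_force: [0.1, 0.6, 0.3]
grip_width: 66.2
grip_force: 0.0
```

>>> send_rows --increments '[[[0,0,-0.15,0,0,0],[0,0,-0.3,0,0,0],[0,0,-0.3,0,0,0],[0,0,-0.3,0,0,0],[0,0,-0.3,0,0,0]]]'

```text
clock: 6.88
position: [471.8, 277.2, 98.0]
tool_rot: [[0.067, 0.998, 0.002], [0.998, -0.067, 0.001], [0.001, 0.002, -1.0]]
contact_force: [0.3, 0.7, 0.4]
grip_width: 65.5
grip_force: 0.0
```

>>> send_rows --increments '[[[0,0,0,0,0,0],[0,0,0,0,0,0],[0,0,0,0,0,0],[0,0,0,0,0,0],[0,0,0,0,0,0],[0,0,0,0,0,0]]]' --claw 0 --newtons 20

```text
clock: 7.38
position: [470.8, 277.3, 96.5]
tool_rot: [[0.066, 0.998, 0.0], [0.998, -0.066, 0.0], [0.0, -0.0, -1.0]]
contact_force: [-2.2, 0.1, 5.6]
grip_width: 37.6
grip_force: 20.0
```

>>> send_rows --increments '[[[0,0,0.1,0,0,0],[0,0,0.3,0,0,0],[0,0,0.5,0,0,0],[0,0,0.5,0,0,0],[0.13,-0.3,0.5,0,0,0],[0.25,-0.55,0.5,0,0,0],[0.4,-0.8,0.5,0,0,0],[0.5,-1.0,0.5,0,0,0],[0.5,-1.0,0.5,0,0,0]]]'

```text
clock: 8.13
position: [549.0, 117.7, 171.3]
tool_rot: [[0.076, 0.997, 0.003], [0.997, -0.076, -0.004], [-0.004, 0.004, -1.0]]
contact_force: [0.1, -1.0, -1.2]
grip_width: 37.7
grip_force: 20.0
```

>>> send_rows --increments '[[[0,-0.15,0,0,0,0],[0,-0.293,0,0,0,0],[0,-0.293,0,0,0,0],[0,-0.293,0,0,0,0],[0,-0.293,0,0,0,0],[0,-0.293,0,0,0,0]]]'

```text
clock: 8.63
position: [545.6, 84.4, 170.8]
tool_rot: [[0.065, 0.998, -0.0], [0.998, -0.065, 0.0], [0.0, -0.0, -1.0]]
contact_force: [-0.4, -0.2, -1.4]
grip_width: 37.7
grip_force: 20.0
```

>>> send_rows --increments '[[[0,0,-0.15,0,0,0],[0,0,-0.27,0,0,0],[0,0,-0.32,0,0,0],[0,0,-0.34,0,0,0],[0,0,-0.357,0,0,0],[0,0,-0.357,0,0,0],[0,0,-0.357,0,0,0]]]'

```text
clock: 9.22
position: [546.2, 83.3, 118.2]
tool_rot: [[0.066, 0.998, 0.001], [0.998, -0.066, 0.0], [0.0, 0.001, -1.0]]
contact_force: [-0.8, -0.0, -1.2]
grip_width: 37.8
grip_force: 20.0
```

>>> send_rows --increments '[[[0,0,0,0,0,0],[0,0,0,0,0,0],[0,0,0,0,0,0],[0,0,0,0,0,0],[0,0,0.1,0,0,0],[0,0,0.3,0,0,0],[0,0,0.5,0,0,0],[0,0,0.5,0,0,0],[0,0,0.5,0,0,0]]]' --claw 0.7

```text
clock: 9.97
position: [546.7, 83.3, 194.3]
tool_rot: [[0.066, 0.998, 0.004], [0.998, -0.066, 0.001], [0.002, 0.003, -1.0]]
contact_force: [-0.3, 0.6, 0.0]
grip_width: 61.6
grip_force: 0.0
```

>>> send_rows --increments '[[[0.1,0.94,0,0,0,0],[0.1,0.94,0,0,0,0],[0.1,0.94,0,0,0,0],[0.1,0.94,0,0,0,0],[0.1,0.94,0,0,0,0]]]'

```text
clock: 10.38
position: [559.5, 230.1, 190.8]
tool_rot: [[0.058, 0.998, -0.002], [0.998, -0.058, 0.001], [0.001, -0.002, -1.0]]
contact_force: [0.1, -0.6, 0.9]
grip_width: 61.4
grip_force: 0.0
```

>>> send_rows --increments '[[[0.1,0.94,0,0,0,0],[0.1,0.94,0,0,0,0],[0.1,0.94,0,0,0,0],[0.1,0.94,0,0,0,0],[0.1,0.94,0,0,0,0],[0.1,0.94,0,0,0,0]]]' --claw 0.75

```text
clock: 10.88
position: [575.3, 364.7, 190.9]
tool_rot: [[0.065, 0.998, -0.001], [0.998, -0.065, -0.002], [-0.002, -0.001, -1.0]]
contact_force: [-0.6, 0.1, -0.9]
grip_width: 65.9
grip_force: 0.0
```

```bash
cat > look.py <<'E'
from h import *
import sys
def silver(im):
    h=cv2.cvtColor(im,cv2.COLOR_BGR2HSV)
    return h
s=ctrl.read_state();c=ctrl.calibration("wrist");im=ctrl.grab_frame("wrist");t=ctrl.grab_frame("top")
cv2.imwrite(f"pics/w{sys.argv[1]}.png",im);cv2.imwrite(f"pics/t{sys.argv[1]}.png",t)
np.savez(f"pics/w{sys.argv[1]}",**c)
print(s['clock'],s['position'].round(1),s['grip_width'])
g=cv2.medianBlur(cv2.cvtColor(im,cv2.COLOR_BGR2GRAY),5)
ci=cv2.HoughCircles(g,cv2.HOUGH_GRADIENT,1,30,param1=80,param2=18,minRadius=15,maxRadius=35)
if ci is not None:
    for x,y,r in ci[0]:
        p=im[int(y)%420,int(x)%560]
        print((round(float(x)),round(float(y)),round(float(r))),p,cast("wrist",[x,y],40,c).round(1))
E
python3 look.py 3
```

```text
10.8833 [575.3 364.7 190.9] 65.90172354081383
(282, 204, 29) [142 158 167] [[577.9 372.   40. ]]
(172, 218, 23) [180 160 236] [[491.5 367.2  40. ]]
(442, 264, 34) [18 14 15] [[714.4 308.7  40. ]]
(86, 250, 28) [169 152 235] [[400.5 341.   40. ]]
```

```bash
python3 - <<'E'
import cv2,numpy as np
a=cv2.imread("pics/w3.png");b=cv2.imread("pics/t3.png")[100:310,100:380]
cv2.imwrite("pics/m3.png",np.hstack([cv2.resize(a,(400,300)),cv2.resize(b,(400,300))]))
E
```

```text
(no output)
```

View pics/m3.png

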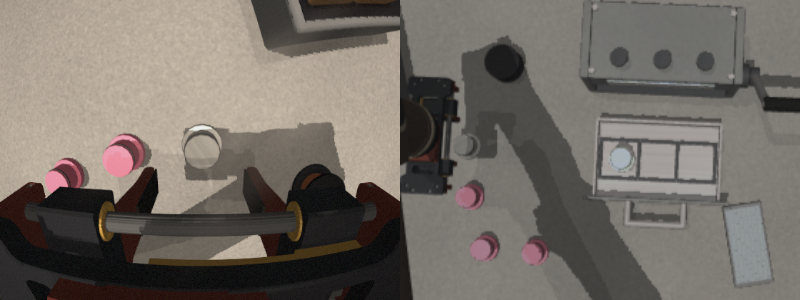

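The wrist view shows cap A between the fingers, with its top near (281,207). The top view shows the first cap upright in the left bay.

>>> send_rows --increments '[[[0.01,0.02,0,0,0,0],[0.01,0.02,-0.2,0,0,0],[0.01,0.02,-0.4,0,0,0],[0.01,0.02,-0.55,0,0,0],[0.01,0.02,-0.626,0,0,0],[0.01,0.02,-0.626,0,0,0],[0.01,0.02,-0.626,0,0,0]]]'

```text
clock: 11.57
position: [577.8, 367.3, 99.0]
tool_rot: [[0.067, 0.998, 0.0], [0.998, -0.067, -0.0], [-0.0, 0.0, -1.0]]
contact_force: [-0.9, 0.4, 0.9]
grip_width: 65.8
grip_force: 0.0
```

>>> send_rows --increments '[[[0,0,0,0,0,0],[0,0,0,0,0,0],[0,0,0,0,0,0],[0,0,0,0,0,0],[0,0,0,0,0,0],[0,0,0,0,0,0]]]' --claw 0

```text
clock: 12.07
position: [577.4, 368.5, 99.5]
tool_rot: [[0.066, 0.998, 0.001], [0.998, -0.066, 0.001], [0.001, 0.001, -1.0]]
contact_force: [-1.3, 0.8, 5.0]
grip_width: 37.6
grip_force: 20.0
```

>>> send_rows --increments '[[[0,0,0.1,0,0,0],[0,0,0.3,0,0,0],[0,0,0.6,0,0,0],[0,0,0.6,0,0,0]]]'

```text
clock: 12.4
position: [580.2, 369.0, 196.7]
tool_rot: [[0.067, 0.998, 0.008], [0.998, -0.067, 0.005], [0.006, 0.008, -1.0]]
contact_force: [2.2, 1.0, -0.0]
grip_width: 37.4
grip_force: 20.0
```

>>> send_rows --increments '[[[-0.04,-0.3,0,0,0,0],[-0.088,-0.6,0,0,0,0],[-0.088,-0.944,0,0,0,0],[-0.088,-0.944,0,0,0,0],[-0.088,-0.944,0,0,0,0]]]'

```text
clock: 12.82
position: [564.7, 220.0, 190.0]
tool_rot: [[0.074, 0.997, 0.001], [0.997, -0.074, -0.002], [-0.002, 0.001, -1.0]]
contact_force: [-0.1, -0.8, -0.9]
grip_width: 38.1
grip_force: 20.0
```

>>> send_rows --increments '[[[-0.04,-0.3,0,0,0,0],[-0.088,-0.6,0,0,0,0],[-0.088,-0.944,0,0,0,0],[-0.088,-0.944,0,0,0,0],[-0.088,-0.944,0,0,0,0]]]'

```text
clock: 13.23
position: [551.0, 79.7, 189.8]
tool_rot: [[0.073, 0.997, 0.001], [0.997, -0.073, -0.001], [-0.001, 0.001, -1.0]]
contact_force: [0.1, -0.7, -1.7]
grip_width: 37.6
grip_force: 20.0
```

>>> send_rows --increments '[[[-0.04,-0.3,0,0,0,0],[-0.088,-0.6,0,0,0,0],[-0.088,-0.944,0,0,0,0],[-0.088,-0.944,0,0,0,0],[-0.088,-0.944,0,0,0,0],[-0.088,-0.944,0,0,0,0],[-0.088,-0.944,0,0,0,0],[-0.088,-0.944,0,0,0,0]]]'

```text
clock: 13.9
position: [538.1, -54.3, 188.6]
tool_rot: [[0.063, 0.998, 0.0], [0.998, -0.063, 0.001], [0.001, 0.0, -1.0]]
contact_force: [-0.2, -0.1, -1.1]
grip_width: 37.4
grip_force: 20.0
```

>>> send_rows --increments '[[[0,-0.012,-0.2,0,0,0],[0,-0.012,-0.37,0,0,0],[0,-0.012,-0.42,0,0,0],[0,-0.012,-0.445,0,0,0],[0,-0.012,-0.46,0,0,0],[0,-0.012,-0.46,0,0,0],[0,-0.012,-0.46,0,0,0]]]'

```text
clock: 14.48
position: [538.4, -58.3, 120.7]
tool_rot: [[0.066, 0.998, 0.002], [0.998, -0.066, 0.0], [0.0, 0.002, -1.0]]
contact_force: [0.1, -0.4, -1.7]
grip_width: 37.6
grip_force: 20.0
```

>>> send_rows --increments '[[[0,0,0,0,0,0],[0,0,0,0,0,0],[0,0,0,0,0,0],[0,0,0,0,0,0],[0,0,0.1,0,0,0],[0,0,0.3,0,0,0],[0,0,0.5,0,0,0],[0,0,0.5,0,0,0],[0,0,0.5,0,0,0]]]' --claw 0.7

```text
clock: 15.23
position: [538.6, -58.5, 196.3]
tool_rot: [[0.066, 0.998, 0.004], [0.998, -0.066, 0.001], [0.001, 0.004, -1.0]]
contact_force: [-0.4, -0.8, -0.7]
grip_width: 61.5
grip_force: 0.0
```

>>> send_rows --increments '[[[-0.5,0.22,0,0,0,0],[-0.99,0.45,0,0,0,0],[-0.99,0.45,0,0,0,0],[-0.99,0.45,0,0,0,0],[-0.99,0.45,0,0,0,0],[-0.99,0.45,0,0,0,0]]]' --claw 0

```text
clock: 15.73
position: [387.2, 10.0, 194.1]
tool_rot: [[0.063, 0.998, -0.002], [0.998, -0.063, 0.001], [0.001, -0.002, -1.0]]
contact_force: [0.2, -0.2, 1.5]
grip_width: 24.8
grip_force: 0.0
```

```bash
python3 look.py 4; python3 - <<'E'
import cv2,numpy as np
a=cv2.imread("pics/w4.png");b=cv2.imread("pics/t4.png")[100:310,100:380]
cv2.imwrite("pics/m4.png",np.hstack([cv2.resize(a,(400,300)),cv2.resize(b,(400,300),interpolation=cv2.INTER_CUBIC)]))
E
```

```text
15.7333 [387.2  10.  194.1] 24.815641149374198
(470, 118, 32) [226 238 236] [[546.   79.9  40. ]]
(452, 276, 25) [ 94 103 110] [[540.6 -59.7  40. ]]
(360, 164, 18) [170 188 200] [[449.8  44.1  40. ]]
```

View pics/m4.png

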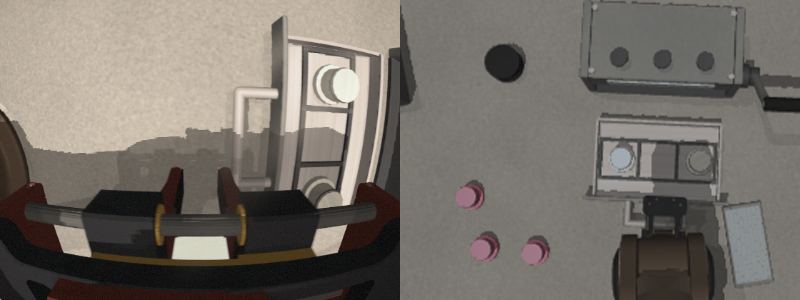

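Both caps are in the outer bays of the pulled-out tray, at (621,158) and (700,160) in the right half. Next I'll push the tray home with closed fingers in front of the bar.

>>> send_rows --increments '[[[-0.02,0.07,-0.2,0,0,0],[-0.02,0.07,-0.4,0,0,0],[-0.02,0.07,-0.6,0,0,0],[-0.02,0.07,-0.62,0,0,0],[-0.02,0.07,-0.62,0,0,0],[-0.02,0.07,-0.62,0,0,0]]]'

```text
clock: 16.33
position: [387.0, 18.8, 102.1]
tool_rot: [[0.068, 0.998, -0.0], [0.998, -0.068, -0.001], [-0.001, -0.0, -1.0]]
contact_force: [-0.3, -0.4, -0.5]
grip_width: 0.6
grip_force: 0.0
```

>>> send_rows --increments '[[[0.04,-0.003,0,0,0,0],[0.08,-0.006,0,0,0,0],[0.11,-0.007,0,0,0,0],[0.14,-0.009,0,0,0,0],[0.17,-0.011,0,0,0,0],[0.2,-0.013,0,0,0,0],[0.24,-0.016,0,0,0,0],[0.28,-0.019,0,0,0,0],[0.33,-0.022,0,0,0,0],[0.38,-0.025,0,0,0,0],[0.43,-0.028,0,0,0,0],[0.48,-0.032,0,0,0,0],[0.53,-0.035,0,0,0,0],[0.58,-0.038,0,0,0,0],[0.63,-0.042,0,0,0,0],[0.68,-0.045,0,0,0,0],[0.73,-0.048,0,0,0,0],[0.78,-0.051,0,0,0,0]]]'

```text
clock: 17.83
position: [503.9, 11.9, 101.6]
tool_rot: [[0.066, 0.998, -0.0], [0.998, -0.066, 0.0], [-0.0, -0.0, -1.0]]
contact_force: [-2.1, 1.5, 0.9]
grip_width: 0.5
grip_force: 1.4
```

>>> send_rows --increments '[[[0.05,-0.003,0,0,0,0],[0.1,-0.007,0,0,0,0],[0.15,-0.01,0,0,0,0],[0.2,-0.013,0,0,0,0],[0.24,-0.016,0,0,0,0],[0.27,-0.018,0,0,0,0],[0.29,-0.019,0,0,0,0],[0.31,-0.02,0,0,0,0],[0.32,-0.021,0,0,0,0],[0.33,-0.022,0,0,0,0],[0.34,-0.022,0,0,0,0],[0.34,-0.022,0,0,0,0]]]'

```text
clock: 18.83
position: [554.4, 8.4, 101.7]
tool_rot: [[0.066, 0.998, 0.0], [0.998, -0.066, -0.0], [-0.0, 0.0, -1.0]]
contact_force: [-1.3, 0.1, -0.1]
grip_width: 0.4
grip_force: 0.5
```

>>> send_rows --increments '[[[0.01,0,0,0,0,0],[0.02,0,0,0,0,0],[0.02,0,0,0,0,0],[0.02,0,0,0,0,0]]]'

```text
clock: 19.17
position: [557.5, 8.3, 101.7]
tool_rot: [[0.066, 0.998, 0.001], [0.998, -0.066, -0.0], [-0.0, 0.001, -1.0]]
contact_force: [-1.4, -0.3, -0.7]
grip_width: 0.2
grip_force: 0.4
```

>>> send_rows --increments '[[[0.01,0,0,0,0,0],[0.02,0,0,0,0,0],[0.03,0,0,0,0,0],[0.03,0,0,0,0,0],[0.03,0,0,0,0,0]]]'

```text
clock: 19.58
position: [561.3, 8.2, 101.6]
tool_rot: [[0.066, 0.998, -0.001], [0.998, -0.066, -0.0], [-0.0, -0.001, -1.0]]
contact_force: [-4.5, -2.2, 2.4]
grip_width: 0.3
grip_force: 2.2
```

>>> send_rows --increments '[[[0.01,0,0,0,0,0],[0.02,0,0,0,0,0],[0.03,0,0,0,0,0],[0.03,0,0,0,0,0],[0.03,0,0,0,0,0]]]'

```text
clock: 20.0
position: [562.0, 8.5, 101.1]
tool_rot: [[0.066, 0.998, -0.009], [0.998, -0.066, 0.001], [0.0, -0.009, -1.0]]
contact_force: [-17.5, -0.2, 13.4]
grip_width: 0.6
grip_force: 8.8
```

>>> send_rows --increments '[[[-0.1,0.005,0,0,0,0],[-0.25,0.01,0,0,0,0],[-0.25,0.01,0.3,0,0,0],[-0.25,0.01,0.6,0,0,0],[-0.25,0.01,1,0,0,0],[-0.25,0.01,1,0,0,0],[-0.25,0.01,1,0,0,0]]]'

```text
clock: 20.58
position: [532.0, 10.3, 257.6]
tool_rot: [[0.066, 0.998, 0.011], [0.998, -0.066, 0.003], [0.003, 0.011, -1.0]]
contact_force: [0.5, 0.7, -0.1]
grip_width: 0.3
grip_force: 0.0
```

>>> send_rows --increments '[[[0,0,0.5,0,0,0],[0,0,1,0,0,0],[0,-0.35,1,0,0,0],[0,-0.7,1,0,0,0],[0,-0.7,1,0,0,0],[0,-0.7,1,0,0,0]]]' --claw 0.5

```text
clock: 21.08
position: [529.1, -102.4, 405.4]
tool_rot: [[0.074, 0.997, 0.007], [0.997, -0.074, -0.003], [-0.002, 0.008, -1.0]]
contact_force: [-0.5, -0.8, -0.7]
grip_width: 36.7
grip_force: 0.0
```

>>> send_rows --increments '[[[0.2,-0.3,0,0,0,0],[0.52,-0.68,0,0,0,0],[0.52,-0.68,0,0,0,0],[0.52,-0.68,0,0,0,0],[0.52,-0.68,0,0,0,0],[0.52,-0.68,0,0,0,0],[0.52,-0.68,0,0,0,0]]]'

```text
clock: 21.67
position: [606.6, -195.6, 401.5]
tool_rot: [[0.065, 0.998, 0.0], [0.998, -0.065, 0.001], [0.001, 0.0, -1.0]]
contact_force: [0.4, 0.3, 0.8]
grip_width: 44.1
grip_force: 0.0
```

```bash
python3 look.py 5; python3 - <<'E'
from h import *
c=ctrl.calibration("wrist");p=ctrl.read_state()['position']
print(proj("wrist",[[606,-150,265],[604,-230,265],[p[0],p[1],p[2]-61]],c))
a=cv2.imread("pics/w5.png");b=cv2.imread("pics/t5.png")[60:270,200:480]
cv2.imwrite("pics/m5.png",np.hstack([cv2.resize(a,(400,300)),cv2.resize(b,(400,300),interpolation=cv2.INTER_CUBIC)]))
E
```

```text
21.6667 [ 606.6 -195.6  401.5] 44.05890325594852
(354, 230, 27) [121 143 156] [[ 710.2 -290.    40. ]]
(360, 56, 16) [113 114 118] [[728.6 -41.   40. ]]
(270, 38, 22) [189 209 221] [[605.8 -12.7  40. ]]
[[272.90316793 156.67179651]
 [277.88389844 264.62910898]
 [277.46540597 268.39253306]]
```

View pics/m5.png

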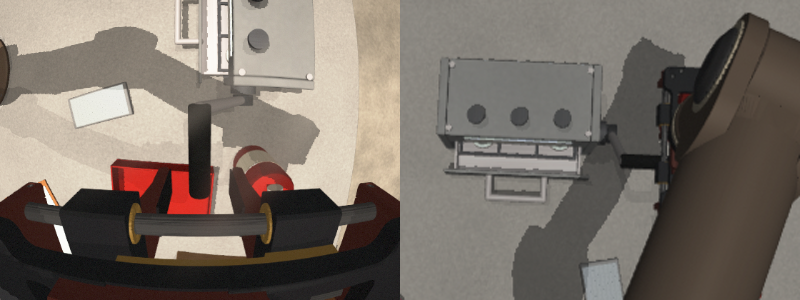

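The wrist view shows the grip bar at column 280, rows 144–276, about 3 mm ahead of centre. The tray panel reads as home within about 2 mm.

>>> send_rows --increments '[[[0.017,0.02,-0.1,0,0,0],[0.017,0.02,-0.25,0,0,0],[0.017,0.02,-0.4,0,0,0],[0.017,0.02,-0.5,0,0,0],[0.017,0.02,-0.5,0,0,0],[0.017,0.02,-0.5,0,0,0]]]'

```text
clock: 22.27
position: [609.1, -192.8, 327.0]
tool_rot: [[0.065, 0.998, -0.0], [0.998, -0.065, 0.001], [0.001, -0.0, -1.0]]
contact_force: [-0.7, 0.6, -0.1]
grip_width: 44.0
grip_force: 0.0
```

>>> send_rows --increments '[[[0,0,0,0,0,0],[0,0,0,0,0,0],[0,0,0,0,0,0],[0,0,0,0,0,0],[0,0,0,0,0,0]]]' --claw 0 --newtons 20

```text
clock: 22.68
position: [606.6, -194.0, 327.9]
tool_rot: [[0.067, 0.998, -0.005], [0.998, -0.067, 0.002], [0.002, -0.005, -1.0]]
contact_force: [-13.1, 2.5, 12.1]
grip_width: 21.6
grip_force: 20.0
```

>>> send_rows --increments '[[[-0.083,0.005,-0.043,0,0,0],[-0.161,0.011,-0.093,0,0,0],[-0.234,0.015,-0.149,0,0,0],[-0.303,0.02,-0.213,0,0,0],[-0.365,0.024,-0.281,0,0,0],[-0.422,0.028,-0.355,0,0,0],[-0.472,0.031,-0.433,0,0,0],[-0.515,0.034,-0.516,0,0,0],[-0.55,0.036,-0.602,0,0,0],[-0.578,0.038,-0.691,0,0,0],[-0.599,0.04,-0.781,0,0,0],[-0.611,0.04,-0.874,0,0,0],[-0.613,0.04,-0.91,0,0,0],[-0.613,0.04,-0.91,0,0,0],[-0.613,0.04,-0.91,0,0,0]]]'

```text
clock: 23.93
position: [515.0, -188.2, 190.3]
tool_rot: [[0.067, 0.998, -0.004], [0.998, -0.067, 0.002], [0.001, -0.004, -1.0]]
contact_force: [-12.2, 1.6, 9.5]
grip_width: 21.4
grip_force: 20.0
```

>>> send_rows --increments '[[[0.01,0,-0.02,0,0,0],[0.01,0,-0.04,0,0,0],[0.01,0,-0.04,0,0,0],[0.01,0,-0.04,0,0,0],[0.01,0,-0.04,0,0,0]]]'

```text
clock: 24.35
position: [514.7, -188.2, 184.3]
tool_rot: [[0.068, 0.998, -0.008], [0.998, -0.068, 0.003], [0.002, -0.008, -1.0]]
contact_force: [-16.7, 1.7, 13.8]
grip_width: 21.7
grip_force: 20.0
```

```bash
python3 look.py 6; python3 - <<'E'
from h import *
im=ctrl.grab_frame("scene");cv2.imwrite("pics/s6.png",im)
a=cv2.imread("pics/w6.png")
cv2.imwrite("pics/m6.png",np.hstack([cv2.resize(a,(400,400)),cv2.resize(im[90:290,160:360],(400,400),interpolation=cv2.INTER_CUBIC)]))
c=ctrl.calibration("wrist");p=ctrl.read_state()['position']
print(proj("wrist",[[x,-150,z] for x,z in((516,134),(516,140),(516,146))],c))
E
```

```text
24.35 [ 514.7 -188.2  184.3] 21.723814814039937
(482, 60, 27) [109 118 126] [[680.6 -72.5  40. ]]
(280, 340, 21) [19 25 30] [[ 506.5 -300.8   40. ]]
[[275.10814209 197.84511747]
 [274.77604708 201.43927956]
 [274.41366669 205.36710721]]
```

View pics/m6.png

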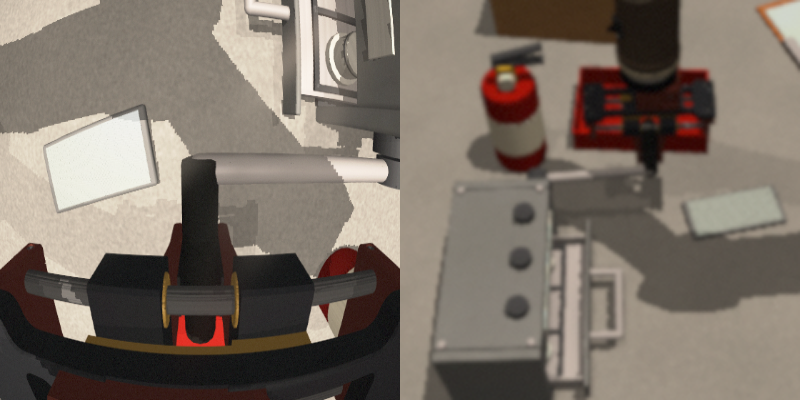

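The lever grip is held low between the fingers, with its arm almost level in the scene view. The bar's apparent width puts it at about 134 mm height, so it is at its stop. I'll let it back up along the arc.

>>> send_rows --increments '[[[0.0,0,0.04,0,0,0],[0.012,-0.001,0.093,0,0,0],[0.033,-0.002,0.183,0,0,0],[0.061,-0.004,0.272,0,0,0],[0.096,-0.006,0.358,0,0,0],[0.139,-0.009,0.441,0,0,0],[0.189,-0.012,0.519,0,0,0],[0.246,-0.016,0.593,0,0,0],[0.308,-0.02,0.661,0,0,0],[0.377,-0.025,0.725,0,0,0],[0.45,-0.03,0.781,0,0,0],[0.528,-0.035,0.831,0,0,0],[0.6,-0.04,0.874,0,0,0],[0.6,-0.04,0.9,0,0,0],[0.6,-0.04,0.9,0,0,0],[0.6,-0.04,0.9,0,0,0]]]'

```text
clock: 25.83
position: [606.5, -195.4, 317.9]
tool_rot: [[0.068, 0.998, -0.005], [0.998, -0.068, -0.001], [-0.001, -0.005, -1.0]]
contact_force: [-6.0, -2.2, -6.9]
grip_width: 21.5
grip_force: 20.0
```

>>> send_rows --increments '[[[0,0,0,0,0,0],[0,0,0,0,0,0],[0,0,0,0,0,0],[0,0,0,0,0,0]]]' --claw 0.5

```text
clock: 26.17
position: [609.3, -193.7, 319.8]
tool_rot: [[0.066, 0.998, 0.002], [0.998, -0.066, -0.0], [0.0, 0.002, -1.0]]
contact_force: [0.0, -0.2, 0.1]
grip_width: 42.5
grip_force: 0.0
```

>>> send_rows --increments '[[[0,0,0.15,0,0,0],[0,0,0.3,0,0,0],[0,0,0.5,0,0,0],[0,0,0.7,0,0,0],[0,0,0.7,0,0,0]]]'

```text
clock: 26.58
position: [610.1, -194.8, 430.8]
tool_rot: [[0.066, 0.998, 0.009], [0.998, -0.066, -0.002], [-0.001, 0.009, -1.0]]
contact_force: [-0.1, -0.8, 0.8]
grip_width: 43.8
grip_force: 0.0
```

```bash
python3 look.py 7; python3 - <<'E'
from h import *
a=cv2.imread("pics/w7.png");b=cv2.imread("pics/t7.png")[60:270,200:480]
cv2.imwrite("pics/m7.png",np.hstack([cv2.resize(a,(400,300)),cv2.resize(b,(400,300),interpolation=cv2.INTER_CUBIC)]))
E
```

```text
26.5833 [ 610.1 -194.8  430.8] 43.83948045580289
(362, 248, 30) [ 58  68 183] [[ 737.5 -336.    40. ]]
(344, 222, 24) [120 139 151] [[ 709.3 -289.2   40. ]]
(264, 40, 21) [190 210 222] [[603.9  -6.8  40. ]]
(350, 62, 17) [108 113 117] [[727.7 -46.7  40. ]]
```

View pics/m7.png

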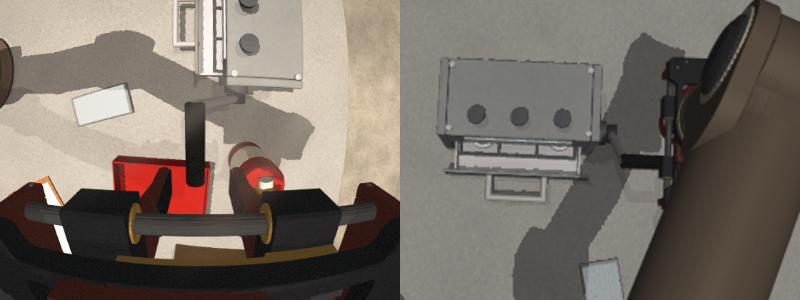

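The lever is back up and the tray is still home, with the panel line unchanged at row 175 in the right half. Next I'll pull the tray again, with the gripper tilted 15° so its body clears the press face.

>>> send_rows --increments '[[[-0.26,0.1,0,0,0,0],[-0.52,0.33,-0.1,0,0,0],[-0.52,0.667,-0.5,0,0,0],[-0.52,0.667,-0.5,0,0,0],[-0.52,0.667,-0.5,0,0,0],[-0.52,0.667,-0.5,0,0,0]]]' --claw 0.35

```text
clock: 27.18
position: [529.5, -91.1, 346.6]
tool_rot: [[0.062, 0.998, -0.005], [0.998, -0.062, 0.001], [0.001, -0.005, -1.0]]
contact_force: [0.5, -0.9, -0.2]
grip_width: 30.5
grip_force: 0.0
```

>>> send_rows --increments '[[[0,0.3,-0.3,0,0,0],[0,0.7,-0.6,0,0,0],[0,0.7,-0.967,0,0,0],[0,0.7,-0.967,0,-0.05,0],[0,0.7,-0.967,0,-0.1,0],[0,0.7,-0.967,0,-0.125,0],[0,0.7,-0.967,0,-0.125,0],[0,0.7,-0.967,0,-0.125,0],[0,0.7,-0.967,0,-0.125,0]]]'

```text
clock: 27.93
position: [532.3, 10.3, 205.4]
tool_rot: [[0.065, 0.964, 0.259], [0.998, -0.067, -0.0], [0.017, 0.259, -0.966]]
contact_force: [0.6, -0.1, 0.6]
grip_width: 30.5
grip_force: 0.0
```

```bash
python3 - <<'E'
from h import *
s=ctrl.read_state();c=ctrl.calibration("wrist")
im=ctrl.grab_frame("wrist");cv2.imwrite("pics/w8.png",im)
print(s['clock'],s['position'].round(1),s['tool_rot'].round(3).tolist(),s['grip_width'])
for y in(-30,10,50): print(y,proj("wrist",[[576+.066*(y-11),y,38]],c))
E
```

```text
27.9333 [532.3  10.3 205.4] [[0.065, 0.964, 0.259], [0.998, -0.067, -0.0], [0.017, 0.259, -0.966]] 30.474708836174745
-30 [[277.33394343 252.52778612]]
10 [[276.98244587 206.97008235]]
50 [[276.65233364 157.81454369]]
```

View pics/w8.png

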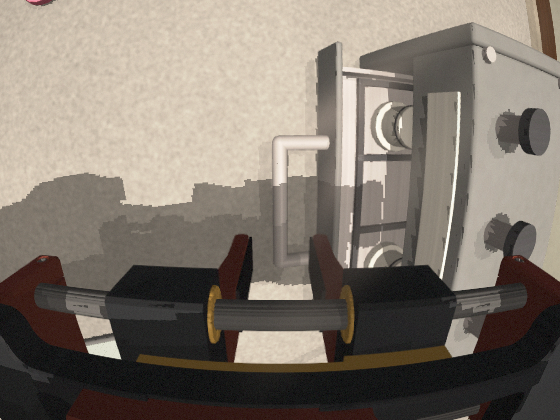

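The bar shows at column 280, rows 140–260, about 2 mm ahead of my estimate. Both caps stand in their bays.

>>> send_rows --increments '[[[0.05,0,-0.18,0,0,0],[0.1,0,-0.36,0,0,0],[0.15,0,-0.54,0,0,0],[0.2,0,-0.71,0,0,0],[0.2,0,-0.71,0,0,0],[0.2,0,-0.71,0,0,0]]]'

```text
clock: 28.48
position: [561.1, 10.1, 97.1]
tool_rot: [[0.065, 0.964, 0.257], [0.998, -0.067, -0.001], [0.017, 0.256, -0.967]]
contact_force: [-0.7, -0.9, 0.9]
grip_width: 30.6
grip_force: 0.0
```

>>> send_rows --increments '[[[0,0,0,0,0,0],[0,0,0,0,0,0],[0,0,0,0,0,0],[0,0,0,0,0,0],[0,0,0,0,0,0]]]' --claw 0 --newtons 25

```text
clock: 28.9
position: [560.4, 11.4, 98.9]
tool_rot: [[0.063, 0.964, 0.259], [0.998, -0.066, 0.001], [0.018, 0.259, -0.966]]
contact_force: [-5.7, 0.0, 7.4]
grip_width: 11.0
grip_force: 25.0
```

>>> send_rows --increments '[[[-0.03,0.002,0,0,0,0],[-0.07,0.005,0,0,0,0],[-0.12,0.008,0,0,0,0],[-0.18,0.012,0,0,0,0],[-0.24,0.016,0,0,0,0],[-0.3,0.02,0,0,0,0],[-0.36,0.024,0,0,0,0],[-0.42,0.028,0,0,0,0],[-0.48,0.032,0,0,0,0],[-0.54,0.036,0,0,0,0],[-0.6,0.04,0,0,0,0],[-0.66,0.044,0,0,0,0],[-0.72,0.048,0,0,0,0],[-0.78,0.052,0,0,0,0],[-0.83,0.055,0,0,0,0],[-0.87,0.058,0,0,0,0],[-0.9,0.06,0,0,0,0],[-0.93,0.062,0,0,0,0],[-0.96,0.064,0,0,0,0],[-0.97,0.065,0,0,0,0]]]'

```text
clock: 30.57
position: [415.7, 20.8, 98.7]
tool_rot: [[0.064, 0.963, 0.262], [0.998, -0.067, 0.0], [0.018, 0.262, -0.965]]
contact_force: [1.4, -0.6, 9.9]
grip_width: 11.2
grip_force: 25.0
```

>>> send_rows --increments '[[[-0.02,0.001,0,0,0,0],[-0.04,0.002,0,0,0,0],[-0.06,0.003,0,0,0,0],[-0.07,0.003,0,0,0,0],[-0.07,0.003,0,0,0,0],[-0.07,0.003,0,0,0,0],[-0.07,0.003,0,0,0,0]]]'

```text
clock: 31.15
position: [409.8, 21.4, 99.3]
tool_rot: [[0.065, 0.962, 0.267], [0.998, -0.067, -0.001], [0.017, 0.266, -0.964]]
contact_force: [26.0, -3.6, -19.2]
grip_width: 11.0
grip_force: 25.0
```

>>> send_rows --increments '[[[0.03,0,0,0,0,0],[0.03,0,0,0,0,0],[0.03,0,0,0,0,0],[0.03,0,0,0,0,0],[-0.02,0,0.2,0,0,0],[-0.07,0,0.4,0,0,0],[-0.13,0,0.65,0,0,0],[-0.13,0,0.7,0,0.05,0],[-0.13,0,0.7,0,0.1,0],[-0.13,0,0.7,0,0.125,0],[-0.13,0,0.7,0,0.125,0],[-0.13,0,0.7,0,0.125,0]]]' --claw 0.35

```text
clock: 32.15
position: [385.9, 22.0, 202.1]
tool_rot: [[0.064, 0.998, 0.003], [0.998, -0.064, -0.001], [-0.0, 0.004, -1.0]]
contact_force: [0.3, -0.2, -0.3]
grip_width: 30.7
grip_force: 0.0
```

```bash
python3 look.py 9; python3 - <<'E'
from h import *
t=cv2.imread("pics/t9.png")
cv2.imwrite("pics/t9c.png",cv2.resize(t[130:270,220:360],None,fx=4,fy=4,interpolation=cv2.INTER_CUBIC))
print(ctrl.read_state()['tool_rot'].round(3).tolist())
E
```

```text
32.15 [385.9  22.  202.1] 30.699685881775107
(466, 132, 29) [239 248 247] [[548.   78.6  40. ]]
(444, 280, 27) [65 67 71] [[537.3 -57.7  40. ]]
(458, 200, 20) [131 138 150] [[541.4  19.9  40. ]]
[[0.068, 0.998, 0.002], [0.998, -0.068, -0.001], [-0.0, 0.002, -1.0]]
```

View pics/t9c.png

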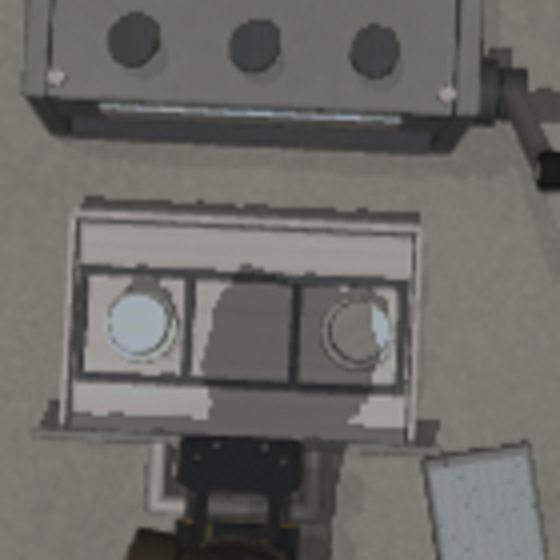

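The tray is out again with both caps upright, their tops at (138,325) and (358,331) in the crop, i.e. about (544,80) and (538,-59). I'll pick the right-hand one first.

>>> send_rows --increments '[[[0.3,-0.1,0,0,0,0],[0.6,-0.25,0,0,0,0],[0.9,-0.4,0,0,0,0],[0.9,-0.53,0,0,0,0],[0.9,-0.53,0,0,0,0],[0.9,-0.53,0,0,0,0]]]' --claw 0.7

```text
clock: 32.75
position: [519.5, -63.2, 201.0]
tool_rot: [[0.075, 0.997, -0.0], [0.997, -0.075, -0.002], [-0.002, 0.0, -1.0]]
contact_force: [-0.6, 1.3, 0.1]
grip_width: 61.1
grip_force: 0.0
```

>>> send_rows --increments '[[[0.113,0,0,0,0,0],[0.113,0,0,0,0,0],[0.113,0,0,0,0,0]]]'

```text
clock: 33.0
position: [536.1, -58.2, 201.7]
tool_rot: [[0.067, 0.998, -0.001], [0.998, -0.067, 0.0], [0.0, -0.001, -1.0]]
contact_force: [-1.0, -0.6, 1.4]
grip_width: 61.3
grip_force: 0.0
```

>>> send_rows --increments '[[[0.01,0,-0.15,0,0,0],[0.01,0,-0.3,0,0,0],[0.01,0,-0.45,0,0,0],[0.01,0,-0.55,0,0,0],[0.01,0,-0.55,0,0,0],[0.01,0,-0.55,0,0,0]]]'

```text
clock: 33.5
position: [537.3, -57.9, 119.8]
tool_rot: [[0.066, 0.998, -0.002], [0.998, -0.066, -0.0], [-0.0, -0.002, -1.0]]
contact_force: [0.2, 0.0, 0.2]
grip_width: 61.3
grip_force: 0.0
```

>>> send_rows --increments '[[[0,0,0,0,0,0],[0,0,0,0,0,0],[0,0,0,0,0,0],[0,0,0,0,0,0],[0,0,0,0,0,0],[0,0,0,0,0,0]]]' --claw 0 --newtons 20

```text
clock: 34.0
position: [539.0, -58.0, 120.8]
tool_rot: [[0.066, 0.998, 0.001], [0.998, -0.066, 0.001], [0.001, 0.001, -1.0]]
contact_force: [-1.3, 0.8, 6.2]
grip_width: 37.6
grip_force: 20.0
```

>>> send_rows --increments '[[[0,0,0.15,0,0,0],[0,0,0.35,0,0,0],[0,0,0.6,0,0,0],[0,0,0.6,0,0,0],[-0.25,0,0.6,0,0,0],[-0.6,0,0.6,0,0,0],[-0.6,0,0.6,0,0,0],[-0.6,0,0.6,0,0,0],[-0.6,0,0.6,0,0,0]]]'

```text
clock: 34.75
position: [448.8, -57.6, 210.3]
tool_rot: [[0.066, 0.998, 0.001], [0.998, -0.066, 0.001], [0.001, 0.001, -1.0]]
contact_force: [-0.3, 0.8, -0.5]
grip_width: 37.9
grip_force: 20.0
```

>>> send_rows --increments '[[[0,-0.25,0,0,0,0],[0,-0.5,0,0,0,0],[0,-0.75,0,0,0,0],[0,-1,0,0,0,0],[0,-1,0,0,0,0]]]'

```text
clock: 35.17
position: [448.7, -216.9, 211.2]
tool_rot: [[0.075, 0.997, 0.003], [0.997, -0.075, -0.006], [-0.006, 0.003, -1.0]]
contact_force: [-0.4, -0.1, -1.0]
grip_width: 37.2
grip_force: 20.0
```

>>> send_rows --increments '[[[0,-0.25,0,0,0,0],[0,-0.5,0,0,0,0],[0,-0.75,0,0,0,0],[0,-1,0,0,0,0],[0,-1,0,0,0,0]]]'

```text
clock: 35.58
position: [447.5, -366.7, 210.8]
tool_rot: [[0.073, 0.997, 0.001], [0.997, -0.073, -0.007], [-0.007, 0.001, -1.0]]
contact_force: [0.1, -0.1, -0.5]
grip_width: 37.1
grip_force: 20.0
```

>>> send_rows --increments '[[[0.2,-0.04,0,0,0,0],[0.45,-0.055,0,0,0,0],[0.69,-0.055,0,0,0,0],[0.69,-0.055,0,0,0,0],[0.69,-0.055,0,0,0,0],[0.69,-0.055,0,0,0,0]]]'

```text
clock: 36.08
position: [552.4, -366.5, 209.1]
tool_rot: [[0.066, 0.998, -0.002], [0.998, -0.066, -0.0], [-0.0, -0.002, -1.0]]
contact_force: [-1.4, -0.5, -1.1]
grip_width: 37.5
grip_force: 20.0
```

```bash
python3 look.py 10; python3 - <<'E'
from h import *
a=cv2.imread("pics/w10.png");b=cv2.imread("pics/t10.png")[90:300,260:540]
cv2.imwrite("pics/m10.png",np.hstack([cv2.resize(a,(400,300)),cv2.resize(b,(400,300),interpolation=cv2.INTER_CUBIC)]))
E
```

```text
36.0833 [ 552.4 -366.5  209.1] 37.465846737211734
(284, 274, 34) [159 175 186] [[ 552.3 -425.7   40. ]]
(274, 244, 31) [187 206 219] [[ 546.6 -397.1   40. ]]
(472, 260, 29) [213 227 237] [[ 735.2 -432.5   40. ]]
```

View pics/m10.png

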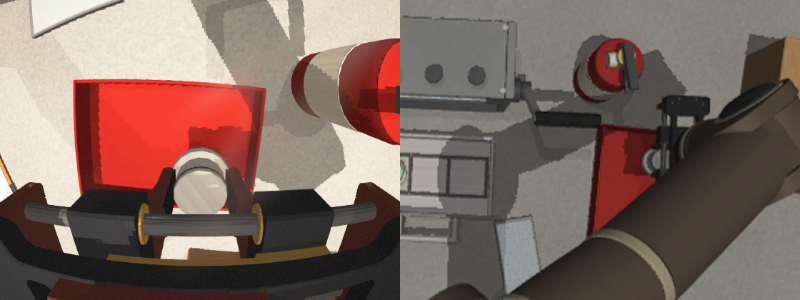

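The cap is held over the far half of the red box, clear of its walls. I'll lower it.

>>> send_rows --increments '[[[0,0,-0.2,0,0,0],[0,0,-0.4,0,0,0],[0,0,-0.58,0,0,0],[0,0,-0.64,0,0,0],[0,0,-0.67,0,0,0],[0,0,-0.69,0,0,0],[0,0,-0.69,0,0,0],[0,0,-0.69,0,0,0]]]'

```text
clock: 36.85
position: [552.7, -367.1, 108.2]
tool_rot: [[0.066, 0.998, 0.002], [0.998, -0.066, -0.001], [-0.001, 0.002, -1.0]]
contact_force: [-0.3, -0.4, -1.9]
grip_width: 37.8
grip_force: 20.0
```

>>> send_rows --increments '[[[0,0,0,0,0,0],[0,0,0,0,0,0],[0,0,0,0,0,0],[0,0,0,0,0,0],[0,0,0.1,0,0,0],[0,0,0.3,0,0,0],[0,0,0.6,0,0,0],[-0.3,0,0.7,0,0,0],[-0.7,0,0.7,0,0,0],[-0.7,0,0.7,0,0,0],[-0.7,0,0.7,0,0,0]]]' --claw 0.65

```text
clock: 37.77
position: [441.6, -367.8, 213.7]
tool_rot: [[0.073, 0.997, 0.0], [0.997, -0.073, 0.001], [0.001, 0.0, -1.0]]
contact_force: [0.2, 0.0, -0.6]
grip_width: 57.1
grip_force: 0.0
```

>>> send_rows --increments '[[[0,0.3,0,0,0,0],[0,0.6,0,0,0,0],[0,1,0,0,0,0],[0,1,0,0,0,0],[0,1,0,0,0,0]]]'

```text
clock: 38.18
position: [448.3, -210.7, 211.6]
tool_rot: [[0.06, 0.998, -0.0], [0.998, -0.06, 0.004], [0.004, -0.001, -1.0]]
contact_force: [-0.2, -0.5, 1.0]
grip_width: 57.4
grip_force: 0.0
```

>>> send_rows --increments '[[[0,0.3,0,0,0,0],[0,0.6,0,0,0,0],[0,1,0,0,0,0],[0,1,0,0,0,0],[0,1,0,0,0,0]]]'

```text
clock: 38.6
position: [448.1, -61.4, 211.8]
tool_rot: [[0.059, 0.998, -0.0], [0.998, -0.059, 0.002], [0.002, -0.0, -1.0]]
contact_force: [-0.1, 0.0, 1.1]
grip_width: 56.8
grip_force: 0.0
```

>>> send_rows --increments '[[[0.2,0.3,0,0,0,0],[0.4,0.6,0,0,0,0],[0.66,0.98,0,0,0,0],[0.66,0.98,0,0,0,0],[0.66,0.98,0,0,0,0],[0.66,0.98,0,0,0,0],[0.66,0.98,0,0,0,0]]]'

```text
clock: 39.18
position: [546.7, 79.6, 211.8]
tool_rot: [[0.066, 0.998, 0.0], [0.998, -0.066, -0.001], [-0.001, 0.0, -1.0]]
contact_force: [-0.6, 0.0, 0.2]
grip_width: 57.3
grip_force: 0.0
```

```bash
python3 look.py 11; python3 - <<'E'
from h import *
t=cv2.imread("pics/t11.png");w=cv2.imread("pics/w11.png")
cv2.imwrite("pics/m11.png",np.hstack([cv2.resize(w,(400,300)),cv2.resize(t[130:280,300:500],(400,300),interpolation=cv2.INTER_CUBIC)]))
E
```

```text
39.1833 [546.7  79.6 211.8] 57.25359324603129
(280, 210, 27) [175 191 206] [[548.2  77.1  40. ]]
(90, 44, 20) [204 184 249] [[392.6 236.2  40. ]]
(164, 252, 30) [172 189 201] [[441.8  45.1  40. ]]
```

View pics/m11.png

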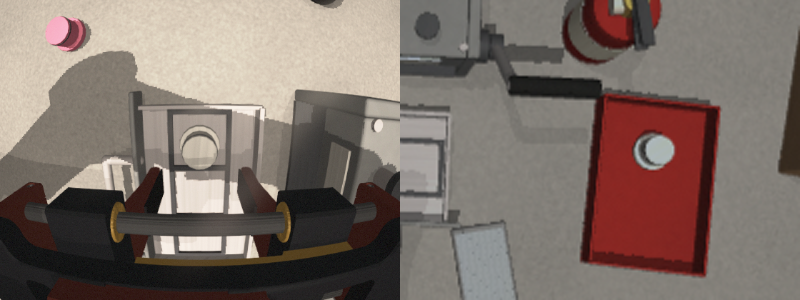

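The marked cap stands upright in the box at (657,151) in the right half. The second is under the gripper.

>>> send_rows --increments '[[[-0.005,0.005,-0.2,0,0,0],[-0.005,0.005,-0.4,0,0,0],[-0.005,0.005,-0.55,0,0,0],[-0.005,0.005,-0.61,0,0,0],[-0.005,0.005,-0.61,0,0,0],[-0.005,0.005,-0.61,0,0,0]]]'

```text
clock: 39.78
position: [545.7, 80.1, 120.9]
tool_rot: [[0.068, 0.998, 0.0], [0.998, -0.068, -0.0], [-0.0, 0.0, -1.0]]
contact_force: [-0.1, -0.4, 0.5]
grip_width: 57.1
grip_force: 0.0
```

>>> send_rows --increments '[[[0,0,0,0,0,0],[0,0,0,0,0,0],[0,0,0,0,0,0],[0,0,0,0,0,0],[0,0,0,0,0,0],[0,0,0,0,0,0]]]' --claw 0

```text
clock: 40.28
position: [546.0, 81.5, 121.1]
tool_rot: [[0.066, 0.998, 0.001], [0.998, -0.066, 0.001], [0.001, 0.001, -1.0]]
contact_force: [-1.8, -0.2, 6.6]
grip_width: 37.4
grip_force: 20.0
```

>>> send_rows --increments '[[[0,0,0.15,0,0,0],[0,0,0.35,0,0,0],[0,0,0.6,0,0,0],[-0.1,0,0.6,0,0,0],[-0.3,-0.2,0.6,0,0,0],[-0.65,-0.5,0.6,0,0,0],[-0.65,-0.93,0.6,0,0,0],[-0.65,-0.93,0.6,0,0,0],[-0.65,-0.93,0.6,0,0,0]]]'

```text
clock: 41.03
position: [445.4, -64.3, 210.9]
tool_rot: [[0.074, 0.997, 0.001], [0.997, -0.074, -0.0], [-0.0, 0.001, -1.0]]
contact_force: [-0.2, -0.6, -1.7]
grip_width: 37.6
grip_force: 20.0
```

>>> send_rows --increments '[[[0,-0.25,0,0,0,0],[0,-0.5,0,0,0,0],[0,-0.75,0,0,0,0],[0,-1,0,0,0,0],[0,-1,0,0,0,0]]]'

```text
clock: 41.45
position: [446.6, -216.3, 211.3]
tool_rot: [[0.076, 0.997, 0.002], [0.997, -0.076, -0.005], [-0.005, 0.003, -1.0]]
contact_force: [0.6, -0.5, -0.4]
grip_width: 37.5
grip_force: 20.0
```

>>> send_rows --increments '[[[0,-0.25,0,0,0,0],[0,-0.5,0,0,0,0],[0,-0.75,0,0,0,0],[0.05,-0.97,0,0,0,0],[0.05,-0.97,0,0,0,0],[0.05,-0.97,0,0,0,0],[0.05,-0.97,0,0,0,0]]]'

```text
clock: 42.03
position: [455.3, -352.9, 209.7]
tool_rot: [[0.067, 0.998, -0.001], [0.998, -0.067, 0.001], [0.001, -0.001, -1.0]]
contact_force: [0.1, 0.6, -1.4]
grip_width: 37.6
grip_force: 20.0
```

>>> send_rows --increments '[[[0.06,0,-0.2,0,0,0],[0.06,0,-0.4,0,0,0],[0.06,0,-0.58,0,0,0],[0.06,0,-0.64,0,0,0],[0.06,0,-0.67,0,0,0],[0.06,0,-0.69,0,0,0],[0.06,0,-0.69,0,0,0],[0.06,0,-0.69,0,0,0]]]'

```text
clock: 42.7
position: [465.1, -353.9, 107.9]
tool_rot: [[0.066, 0.998, 0.002], [0.998, -0.066, -0.001], [-0.001, 0.002, -1.0]]
contact_force: [-0.0, -0.4, -1.0]
grip_width: 37.6
grip_force: 20.0
```

>>> send_rows --increments '[[[0,0,0,0,0,0],[0,0,0,0,0,0],[0,0,0,0,0,0],[0,0,0,0,0,0],[0,0,0.1,0,0,0],[0,0,0.3,0,0,0],[0,0,0.6,0,0,0],[-0.3,0.3,0.7,0,0,0],[-0.55,0.6,0.7,0,0,0],[-0.55,1,0.7,0,0,0],[-0.55,1,0.7,0,0,0]]]' --claw 0.65

```text
clock: 43.62
position: [383.5, -213.6, 211.3]
tool_rot: [[0.069, 0.998, 0.001], [0.998, -0.069, 0.001], [0.001, 0.001, -1.0]]
contact_force: [0.5, 1.1, 0.5]
grip_width: 56.6
grip_force: 0.0
```

>>> send_rows --increments '[[[0,0.3,0,0,0,0],[0,0.6,0,0,0,0],[0,1,0,0,0,0],[0,1,0,0,0,0],[0,1,0,0,0,0]]]' --claw 0

```text
clock: 44.03
position: [385.0, -59.0, 211.0]
tool_rot: [[0.058, 0.998, -0.001], [0.998, -0.058, 0.002], [0.002, -0.001, -1.0]]
contact_force: [1.5, -0.0, -0.9]
grip_width: 27.1
grip_force: 0.0
```

>>> send_rows --increments '[[[0,0.25,0,0,0,0],[0,0.48,0,0,0,0],[0,0.48,0,0,0,0],[0,0.48,0,0,0,0],[0,0.48,0,0,0,0]]]'

```text
clock: 44.45
position: [385.2, 7.0, 211.3]
tool_rot: [[0.066, 0.998, 0.0], [0.998, -0.066, -0.0], [-0.0, 0.0, -1.0]]
contact_force: [-1.0, 0.1, -0.5]
grip_width: 0.8
grip_force: 0.0
```

Now I'll push the tray home again along the same path as before, and check the box meanwhile.

>>> send_rows --increments '[[[0,0.08,-0.25,0,0,0],[0,0.08,-0.5,0,0,0],[0,0.08,-0.73,0,0,0],[0,0.08,-0.73,0,0,0],[0,0.08,-0.73,0,0,0],[0,0.08,-0.73,0,0,0]]]'

```text
clock: 44.95
position: [385.9, 17.8, 103.1]
tool_rot: [[0.07, 0.998, 0.001], [0.998, -0.07, -0.001], [-0.001, 0.001, -1.0]]
contact_force: [-0.6, 0.3, -0.0]
grip_width: 0.2
grip_force: 0.0
```

>>> send_rows --increments '[[[0.06,-0.004,0,0,0,0],[0.12,-0.008,0,0,0,0],[0.16,-0.011,0,0,0,0],[0.2,-0.013,0,0,0,0],[0.26,-0.017,0,0,0,0],[0.32,-0.021,0,0,0,0],[0.38,-0.025,0,0,0,0],[0.44,-0.029,0,0,0,0],[0.5,-0.033,0,0,0,0],[0.56,-0.037,0,0,0,0],[0.62,-0.041,0,0,0,0],[0.68,-0.045,0,0,0,0],[0.74,-0.049,0,0,0,0],[0.8,-0.053,0,0,0,0]]]'

```text
clock: 46.12
position: [505.9, 11.9, 101.6]
tool_rot: [[0.066, 0.998, -0.0], [0.998, -0.066, 0.0], [0.0, -0.0, -1.0]]
contact_force: [-3.0, 2.5, 1.1]
grip_width: 0.9
grip_force: 1.4
```

>>> send_rows --increments '[[[0.06,-0.004,0,0,0,0],[0.12,-0.008,0,0,0,0],[0.18,-0.012,0,0,0,0],[0.24,-0.016,0,0,0,0],[0.28,-0.018,0,0,0,0],[0.32,-0.02,0,0,0,0],[0.34,-0.022,0,0,0,0],[0.36,-0.024,0,0,0,0],[0.37,-0.024,0,0,0,0],[0.37,-0.024,0,0,0,0]]]'

```text
clock: 46.95
position: [561.0, 7.8, 101.8]
tool_rot: [[0.066, 0.998, 0.001], [0.998, -0.066, -0.001], [-0.001, 0.001, -1.0]]
contact_force: [0.1, 0.1, -0.0]
grip_width: 0.8
grip_force: 0.1
```

>>> send_rows --increments '[[[0.01,0,0,0,0,0],[0.02,0,0,0,0,0],[0.03,0,0,0,0,0],[0.04,0,0,0,0,0],[0.04,0,0,0,0,0]]]'

```text
clock: 47.37
position: [562.0, 7.8, 101.3]
tool_rot: [[0.067, 0.998, -0.01], [0.998, -0.067, 0.002], [0.001, -0.01, -1.0]]
contact_force: [-19.1, 1.4, 17.0]
grip_width: 0.6
grip_force: 9.5
```

Firmly home, at x=562 as before. I'll retreat and do a final check.

>>> send_rows --increments '[[[-0.1,0,0,0,0,0],[-0.35,0,0,0,0,0],[-0.6,0.2,0.3,0,0,0],[-0.8,0.6,0.6,0,0,0],[-0.8,1,1,0,0,0],[-0.8,1,1,0,0,0],[-0.8,1,1,0,0,0],[-0.8,1,1,0,0,0]]]'

```text
clock: 48.03
position: [446.8, 161.8, 254.5]
tool_rot: [[0.063, 0.998, 0.003], [0.998, -0.063, 0.003], [0.003, 0.003, -1.0]]
contact_force: [0.5, 0.5, 0.9]
grip_width: 0.3
grip_force: 0.0
```

```bash
python3 - <<'E'
from h import *
t=ctrl.grab_frame("top")
cv2.imwrite("pics/t12.png",cv2.resize(t[80:290,210:490],(800,600),interpolation=cv2.INTER_CUBIC))
s=ctrl.read_state();print(s['clock'],s['position'],s['contact_force'])
E
```

```text
48.0833 [447.27006359 163.30612461 255.19043841] [2.16955543 1.48776922 1.39109702]
```

View pics/t12.png

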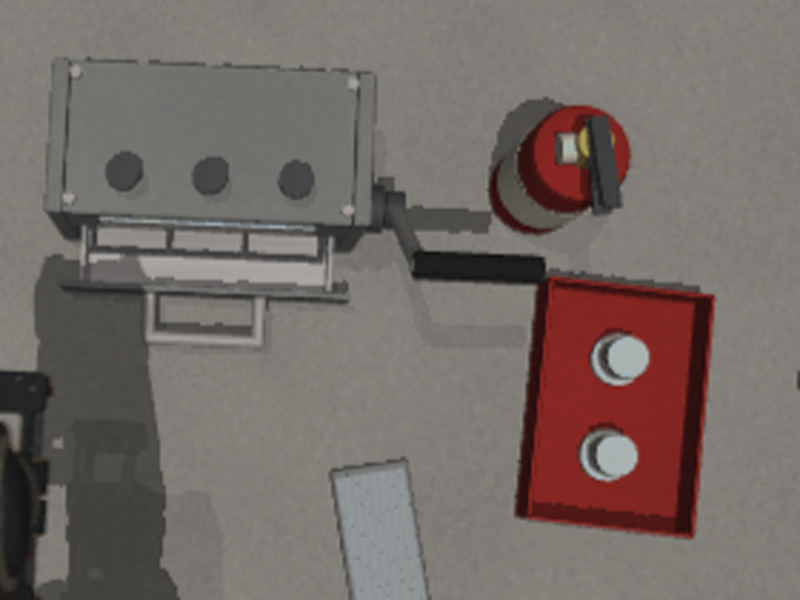

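Both caps stand upright in the box at (627,357) and (612,455). The tray is empty and home, the lever is up, and the extinguisher and phone look untouched.

```bash
python3 -c "
from station import ctrl
print(ctrl.close_job())"
```

```text
the job is handed in; nothing more can be done
None
```

I handed the job in: both aluminium caps on the bench were marked in one stroke and stand upright in the red box, the empty tray is fully home, the lever is up, and the robot is clear; the hand-in returned no verdict.

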